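Sort the turned ware into its trays

ROBOT

A 6-joint arm with a two-finger parallel gripper is mounted at the origin on the work surface. World frame = base frame: x ahead of the robot, y to its left, z up, the work surface at z = 0. Lengths are in m, angles in degrees, forces in N, time in s.
With the tool pointing down it reaches from about 0.375 to 0.9 m from the base axis. Payload 3.1 kg.
Tool frame: the origin (TCP) lies on the centre line of the jaws, within the pads' length; the fingertips stand 17 mm ahead of it and the grasp point (between the pads) lies 2 mm behind it; z points along the fingers, y is the line along which they close (so a half turn about z gives the same grasp; the last joint's range is limited). The gripper opens to 87 mm and grips with 3 to 60 N. Pads are 19 mm wide; open, the fingers measure 117 mm over their backs; the gripper's body (75 mm by 190 mm) begins 51 mm behind the grasp point.
Start: joints at [-76.805, 30.224, 82.088, -0, 67.689, -10.227], TCP at [0.248, -0.573, 0.24] pointing down, gripper open.
Joint ranges: [-176.69, 176.69], [-43.24, 126.21], [12.49, 139.97], [-82, 262], [0, 151.66], [-163.58, 163.58]. Speed limits (degrees/s): [159.86, 159.86, 180, 180, 180, 180].

INTERFACE

Orientations are given as a 3x3 rotation matrix whose columns are the frame's x, y, z axes.
In Python, from rig import bot, imaging, finder gives the robot as it stands. The module is installed in compiled form; this text tells all that it offers.
- The arm moves only by the tool play_rows, never from a script. Its argument "motion" is a list that holds one entry, the list of rows, each a list of 6 numbers: the shift along the tool's x, y, z in a scale on which 1.0 is 1 m, then the turn, a rotation vector about the tool's x, y, z in a scale on which 1.0 is 60 degrees. In form: [[[dx, dy, dz, wx, wy, wz], ...]]. A call has 1 to 8 rows; each row is the pose to reach, as a shift and turn from the pose commanded when the call began, along the tool's axes at that moment; what a row does not reach only later rows make up. A row lasts 1/12 s, in which the tool goes at most 41.7 mm and 7.16 degrees, less where a joint would pass 70% of its speed; a pose out of reach is approached as far as the arm can. No shift or turn number may pass 1 either way. A call with a gripper value outside its range is refused whole. "fingers" is the finger opening in m, from 0 to 0.087, set as the call begins (left out, the last holds). The fingers move at their own pace and stop on an object; the grip force is fixed at half the most. Time passes only in rows, so rows that repeat a pose let the fingers close. It gives the time, the measured TCP pose, the force, the opening and the grip force at its end, in the units of the state.
- bot.read_state(): the state, without advancing time (a new reading comes with each control period).
- imaging.capture(name): name is "scene" or "side" or "wrist"; returns a dict with "frame" (480x640x3 uint8, red, green, blue), "camera_matrix" (3x3 intrinsics, pixels), "R" (3x3) and "t" (3): a world point X has camera coordinates R X + t. Camera axes: x right, y down, z forward; pixel columns grow to the right and rows downward; lengths in m; the calibration is good to about 2 mm. A picture is of the moment at which its call begins. There is no depth.
- bot.hand_in(): hands the job in; it is judged then, once.
Trained networks look in the newest picture that a camera, given by its name, has taken for a name from the list of things; names that differ only in an ending like _2 or _b are one class to them, and where a whole thing is asked for, a point or a joint stands for the part that bears it (a point fixed in the world has none). Each returns a list of dicts, best first, with "confidence" (0 to 1); they miss things now and then, are a little off and sometimes report something else, mostly with a low value. They report only what shows in the picture. A call takes as long as a camera call. They do not tell look-alikes from the thing itself.
- finder.recognise(camera, name): "at" ([x, y, z] in m, in world coordinates, good to about 4 mm: the middle of the surface that is visible of it).
- finder.outline_of(camera, name): "pixels" (480x640 bool, what is visible of it).
The state is a dict: "time_s": time; "joint_positions": joint angles; "qvel": joint speeds; "tau": joint torques, N m; "position": TCP position; "tcp_rot": TCP orientation; "force": force on the tool from outside, world axes, zero at the start; "moment": the same for the moment, N m; "opening": opening from 0.0 (shut) to 1.0 (fully open); "grasp_force": force on a finger pad.
Only numpy, scipy, OpenCV 4.12 (cv2) and the standard library are available. Lean on these libraries where they do the work, as an engineer would, in place of code of your own. Each camera call takes 0.05 s, during which the arm holds its last target. There are 200 camera calls.

TASK

Sort the five turned pieces lying mixed on the bench: put every cup, every lid and the doll into the bay of the tray whose sample, fixed on the ledge, is of the same kind. Each must stand flat on the tray's floor, the way up it is now, beside its neighbour and not on top of it; set the pieces down without dropping them, and leave the wax tin where it is.

Things in the scene. Friction and masses are not known exactly. Their poses are not given: they have to be found in the camera images.
- cup_a: Turned pale wooden sake cup, open at the top, standing mouth up on the bench: 50 mm high, 55 mm across the rim, 52 mm at 12 mm above its foot, 47 mm at the foot, wall 4 mm. Round about its z axis, which points up; origin at the centre of its underside. Identical to the other cup.
- cup_b: Turned pale wooden sake cup, open at the top, standing mouth up on the bench: 50 mm high, 55 mm across the rim, 52 mm at 12 mm above its foot, 47 mm at the foot, wall 4 mm. Round about its z axis, which points up; origin at the centre of its underside. Identical to the other cup.
- lid_a: Turned pale wooden caddy lid lying knob up, 33 mm high in all: a locating step 54 mm across and 5 mm high below; a plate 64 mm across, top 10 mm up at the rim, 13 mm in the middle; a central knob 22 mm across from 20 to 30 mm up (17 mm at its root). Round about z, which points up; origin at the centre of its underside. Both lids are alike.
- lid_b: Turned pale wooden caddy lid lying knob up, 33 mm high in all: a locating step 54 mm across and 5 mm high below; a plate 64 mm across, top 10 mm up at the rim, 13 mm in the middle; a central knob 22 mm across from 20 to 30 mm up (17 mm at its root). Round about z, which points up; origin at the centre of its underside. Both lids are alike.
- doll: Turned pale wooden doll, unpainted, standing upright, 78 mm high: a cylindrical body 38 mm across up to 44 mm, narrowing to a neck 18 mm across at 50 mm, and a ball head 30 mm across. Round about its z axis, which points up; origin at the centre of its underside.
- tray_cups: Fixed wooden tray for the two cups; the three trays differ only by sample and place. Origin: bay centre, underside, on the bench; x away from the robot. Bay 108 (x) by 154 (y) mm inside, floor 6 mm up, walls to 22 mm up, 6 to 8 mm thick. Behind it, x 60 to 130 mm, a ledge 22 mm high; fixed on it at x 95, y 0 a sample cup, top 72 mm up.
- tray_lids: Fixed wooden tray for the two lids; the three trays differ only by sample and place. Origin: bay centre, underside, on the bench; x away from the robot. Bay 108 (x) by 154 (y) mm inside, floor 6 mm up, walls to 22 mm up, 6 to 8 mm thick. Behind it, x 60 to 130 mm, a ledge 22 mm high; fixed on it at x 95, y 0 a sample lid, top 55 mm up.
- tray_dolls: Fixed wooden tray for the doll; the three trays differ only by sample and place. Origin: bay centre, underside, on the bench; x away from the robot. Bay 108 (x) by 154 (y) mm inside, floor 6 mm up, walls to 22 mm up, 6 to 8 mm thick. Behind it, x 60 to 130 mm, a ledge 22 mm high; fixed on it at x 95, y 0 a sample doll, top 100 mm up.
- wax_tin: Round flat metal tin of wax among the turned pieces, 63 mm across and 27 mm high, origin at the centre of its underside. Not to be sorted: it stays where it stands.
Not all that is in view belongs to the job. What is shaped like the lid_b but black or purple is not meant.

How it is judged:
By the outcome, as a careful person would: the job done as asked, in the order asked, and still so for the second after the job is handed in, with the robot touching nothing.
It also fails if it takes over 112 s, if anything falls off the work surface, if the arm or the gripper's body presses on something with over 40 N, if the wrist force passes 120 N, or if a joint passes its speed limit or range.

## Working session

There is one attempt and no reset: what is moved stays moved. The work goes in short steps, Python scripts to look and compute and a tool call to move; the robot and the scene stay as the last step left them, time stands still between calls to the robot, and variables do not carry over. Pictures are saved under pics/ and viewed, at most 14 in all, crops included, and the job is handed in when it is done.

Besides the shell and the picture viewer there is one more tool, called after "Call:" by a JSON object that holds its "api" and its "payload". play_rows: Moves the arm, as the interface text tells. Its arguments: {"type":"object","properties":{"motion":{"type":"array"},"fingers":{"type":"number"}},"required":["motion"]}

```bash
mkdir -p pics
cat > h.py <<'E'
from rig import bot, imaging, finder
import numpy as np, cv2
def snap(cam,fn=None):
    c=imaging.capture(cam)
    if fn: cv2.imwrite('pics/'+fn,c['frame'][:,:,::-1])
    return c
def proj(c,X):
    p=c['camera_matrix']@(c['R']@np.array(X,float)+c['t']); return p[:2]/p[2]
def back(c,uv,z):
    d=c['R'].T@np.linalg.inv(c['camera_matrix'])@np.array([uv[0],uv[1],1.]); o=-c['R'].T@c['t']
    return o+d*(z-o[2])/d[2]
E
python3 - <<'E'
from h import *
s=bot.read_state(); print(s['time_s'],s['position'],np.round(s['tcp_rot'],3).tolist(),s['opening'])
for cam in ['scene','side']:
    c=snap(cam,cam+'1.png'); print(cam,-c['R'].T@c['t'])
    for n in ['cup_a','lid_a','doll','tray_cups','tray_lids','tray_dolls','wax_tin']:
        for r in finder.recognise(cam,n): print(n,round(r['confidence'],2),np.round(r['at'],3),np.round(proj(c,r['at'])))
E
```

```text
0.0 [ 0.24829305 -0.57282355  0.23858382] [[0.918, 0.398, -0.0], [0.398, -0.918, 0.002], [0.0, -0.002, -1.0]] 0.9990078289965779
scene [0.88212216 0.47792166 0.61760174]
cup_a 0.71 [0.368 0.32  0.034] [481. 304.]
cup_a 0.56 [ 0.373 -0.301  0.034] [262. 149.]
lid_a 0.84 [0.451 0.211 0.015] [398. 297.]
lid_a 0.75 [0.451 0.062 0.014] [340. 251.]
lid_a 0.65 [0.338 0.171 0.015] [421. 255.]
lid_a 0.57 [0.471 0.339 0.014] [450. 353.]
doll 0.73 [ 0.423 -0.174  0.042] [277. 178.]
tray_cups 0.93 [0.649 0.262 0.017] [334. 386.]
tray_lids 0.97 [0.648 0.025 0.02 ] [243. 288.]
tray_dolls 0.9 [ 0.669 -0.251  0.015] [161. 216.]
wax_tin 0.79 [ 0.442 -0.054  0.025] [305. 214.]
side [0.24979673 0.96352249 0.80503494]
cup_a 0.66 [ 0.366 -0.295  0.033] [398. 175.]
cup_a 0.64 [0.357 0.327 0.035] [348. 368.]
lid_a 0.88 [0.456 0.341 0.009] [289. 373.]
lid_a 0.67 [0.442 0.06  0.011] [335. 268.]
lid_a 0.58 [0.444 0.208 0.012] [315. 318.]
lid_a 0.56 [0.332 0.17  0.009] [379. 316.]
doll 0.85 [ 0.416 -0.171  0.036] [369. 199.]
tray_cups 0.96 [0.643 0.262 0.017] [203. 317.]
tray_cups 0.44 [0.36  0.326 0.036] [347. 367.]
tray_lids 0.86 [0.642 0.026 0.015] [247. 241.]
tray_dolls 0.98 [ 0.668 -0.258  0.015] [276. 172.]
wax_tin 0.83 [ 0.435 -0.045  0.024] [349. 233.]
```

View pics/scene1.png

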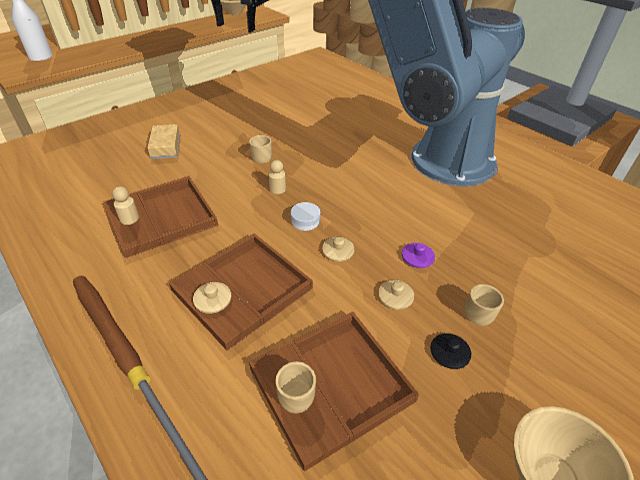

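View pics/side1.png

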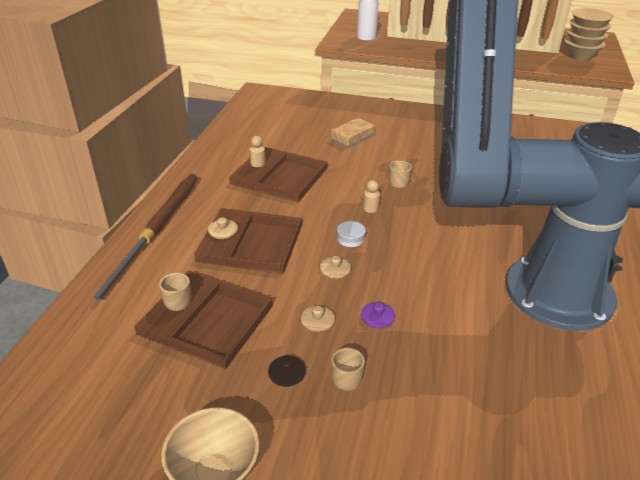

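The scene view shows the pale lids at (338,248) and (397,294). The purple one at (419,255) and the black one at (451,350) are decoys. The cups are at (261,149) and (483,304), the doll at (277,178) and the tin at (305,215). Each tray carries its sample on the far ledge: cup (296,388), lid (212,297), doll (124,205). The big bowl at (570,450) and the sample pieces aren't part of the job. The next step is to refine the poses by fitting silhouettes.

```bash
cat >> h.py <<'E'
P={'cup_a':[(0,47),(12,52),(50,55)],'lid_a':[(0,54),(5,54),(5,64),(10,64),(13,30),(13,17),(20,22),(30,22),(33,14)],
'doll':[(0,38),(44,38),(50,18),(53,23),(56,27),(63,30),(70,27),(75,18),(78,4)],'wax_tin':[(0,63),(27,63)]}
A=np.linspace(0,2*np.pi,60)
def fill(m,c,pts):
    q=np.array([proj(c,p) for p in pts]); cv2.fillConvexPoly(m,cv2.convexHull(np.round(q*16).astype(np.int32)),1,shift=4)
def rend(c,name,x,y,z0=0):
    m=np.zeros((480,640),np.uint8); rs=[[(x+d/2000*np.cos(a),y+d/2000*np.sin(a),z0+h/1000) for a in A] for h,d in P[name]]
    for a,b in zip(rs,rs[1:]): fill(m,c,a+b)
    return m>0
def cen(m): v,u=np.nonzero(m); return u.mean(),v.mean()
def iou(a,b): return (a&b).sum()/max(1,(a|b).sum())
def fit(c,name,mask,xy,z0=0):
    xy=np.array(xy[:2],float)
    for _ in range(4):
        r=rend(c,name,*xy,z0); xy+=(back(c,cen(mask),z0+.02)-back(c,cen(r),z0+.02))[:2]
    return xy,iou(rend(c,name,*xy,z0),mask)
def trend(c,x,y,yaw,s):
    m=np.zeros((480,640),np.uint8);C,S=np.cos(yaw),np.sin(yaw)
    fill(m,c,[(x+C*a-S*b,y+S*a+C*b,z) for a in(-.061,.13) for b in(-.084,.084) for z in(0,.022)])
    return (m>0)|rend(c,s,x+C*.095,y+S*.095,.022)
E
cat > m.py <<'E'
from h import *
from scipy.optimize import minimize
for cam in ['scene','side']:
    c=snap(cam)
    for n in ['cup_a','lid_a','doll','wax_tin']:
        for o in finder.outline_of(cam,n):
            m=np.array(o['pixels']); 
            if m.sum()<50: continue
            xy,i=fit(c,n,m,back(c,cen(m),.02)); print(cam,n,round(o['confidence'],2),np.round(cen(m)),xy.round(4),round(i,2),np.round(c['frame'][m].mean(0)))
    for n,s in [('tray_cups','cup_a'),('tray_lids','lid_a'),('tray_dolls','doll')]:
        for o in finder.outline_of(cam,n)[:1]:
            m=np.array(o['pixels']); b=back(c,cen(m),.015)
            r=min((minimize(lambda p:1-iou(trend(c,p[0],p[1],p[2],s),m),[b[0]-.03,b[1],w],method='Nelder-Mead',options=dict(initial_simplex=np.array([b[0]-.03,b[1],w])+np.array([[0,0,0],[.02,0,0],[0,.02,0],[0,0,.2]]),maxiter=90)) for w in(-.25,.1)),key=lambda r:r.fun)
            print(cam,n,r.x.round(4)[:2],np.degrees(r.x[2]).round(1),1-round(r.fun,3))
E
python3 m.py
```

```text
scene cup_a 0.63 [483. 304.] [0.3603 0.3201] 0.88 [163. 139.  98.]
scene cup_a 0.55 [261. 148.] [ 0.3664 -0.3174] 0.91 [190. 164. 116.]
scene lid_a 0.95 [337. 248.] [0.4438 0.0485] 0.95 [203. 175. 126.]
scene lid_a 0.86 [451. 350.] [0.4617 0.3339] 0.95 [37. 35. 36.]
scene lid_a 0.83 [418. 254.] [0.3353 0.1624] 0.91 [143.  69. 180.]
scene lid_a 0.73 [396. 294.] [0.442  0.1997] 0.88 [202. 175. 126.]
scene lid_a 0.46 [305. 215.] [ 0.4302 -0.0687] 0.81 [193. 198. 205.]
scene doll 0.61 [277. 177.] [ 0.4137 -0.1878] 0.94 [198. 169. 120.]
scene wax_tin 0.79 [305. 215.] [ 0.4357 -0.0628] 0.88 [191. 196. 202.]
scene tray_cups [0.6099 0.2575] -10.1 0.984
scene tray_lids [0.6076 0.0076] 3.3 0.98
scene tray_dolls [ 0.6296 -0.2618] -9.5 0.975
side cup_a 0.89 [400. 173.] [ 0.3658 -0.3144] 0.89 [184. 150. 109.]
side cup_a 0.73 [348. 368.] [0.3589 0.3223] 0.92 [175. 143. 104.]
side lid_a 0.89 [318. 319.] [0.4407 0.2029] 0.95 [188. 153. 111.]
side lid_a 0.85 [378. 315.] [0.3349 0.1647] 0.93 [129.  72. 154.]
side lid_a 0.59 [336. 267.] [0.4413 0.0519] 0.89 [192. 157. 114.]
side lid_a 0.57 [287. 371.] [0.4604 0.3349] 0.93 [59. 46. 38.]
side doll 0.9 [371. 196.] [ 0.4135 -0.1862] 0.88 [196. 161. 117.]
side wax_tin 0.65 [351. 233.] [ 0.4344 -0.0606] 0.82 [181. 180. 185.]
side tray_cups [0.6082 0.2588] -10.6 0.967
side tray_lids [0.6056 0.0116] 2.9 0.974
side tray_dolls [ 0.6279 -0.257 ] -10.9 0.973
```

Run:
```python
import cv2
i=cv2.imread('pics/scene1.png')[120:380,230:520]
cv2.imwrite('pics/crop1.png',cv2.resize(i,None,fx=2.2,fy=2.2,interpolation=cv2.INTER_CUBIC))
```

```text
(no output)
```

View pics/crop1.png

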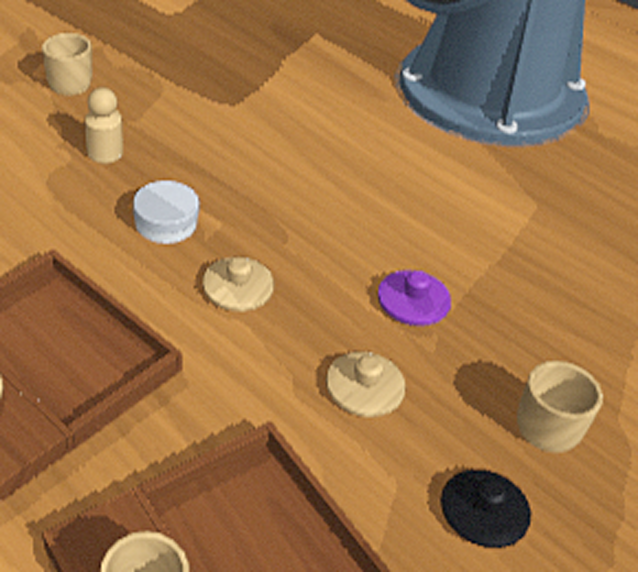

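The crop confirms the choice: the two pale lids at crop (238,283) and (366,383) are the ones meant, and the purple and black look-alikes are out. The measured sizes and heights fit the descriptions. I'll start with the doll, since the present yaw already suits it.

```bash
cat > go.py <<'E'
import sys
from h import *
from scipy.spatial.transform import Rotation as Ro
x,y,z,psi=map(float,sys.argv[1:5]); s=bot.read_state(); R=np.array(s['tcp_rot']); p=np.array(s['position'])
a=np.radians(psi); yy=np.array([np.cos(a),np.sin(a),0]); zz=np.array([0,0,-1.]); T=np.c_[np.cross(yy,zz),yy,zz]
d=R.T@(np.array([x,y,z])-p); w=Ro.from_matrix(R.T@T).as_rotvec(degrees=True)
print('t',round(s['time_s'],2),'pos',p.round(4),'j',np.round(s['joint_positions'],1),'open',round(s['opening'],3),'g',s['grasp_force'],'F',np.round(s['force'],1))
print('d',d.round(4),'w',w.round(2),'rows',round(np.linalg.norm(d)/.0417,1),round(np.linalg.norm(w)/7.16,1))
E
python3 go.py 0.4136 -0.187 0.17 -66.6
```

```text
t 1.6 pos [ 0.2485 -0.5735  0.2396] j [-76.8  30.2  82.1  -0.   67.7 -10.2] open 0.998 g 0.0 F [ 0.2  0.8 -0.3]
d [ 0.3052 -0.289   0.0695] w [0.   0.   0.02] rows 10.2 0.0
```

Call:
{"api": "play_rows", "payload": {"motion": [[[0.305,-0.289,0.07,0,0,0],[0.305,-0.289,0.07,0,0,0],[0.305,-0.289,0.07,0,0,0],[0.305,-0.289,0.07,0,0,0],[0.305,-0.289,0.07,0,0,0],[0.305,-0.289,0.07,0,0,0],[0.305,-0.289,0.07,0,0,0],[0.305,-0.289,0.07,0,0,0]]]}}

```text
time_s: 2.27
position: [0.3781, -0.2695, 0.1848]
tcp_rot: [[0.918, 0.397, 0.001], [0.397, -0.918, -0.001], [0.0, 0.001, -1.0]]
force: [-0.0, -0.0, -0.1]
opening: 0.998
grasp_force: 0.0
```

```bash
python3 go.py 0.4136 -0.187 0.17 -66.6
```

```text
t 2.27 pos [ 0.3781 -0.2695  0.1848] j [-49.3  22.9 107.9   0.   49.1  17.3] open 0.998 g 0.0 F [-0.  -0.  -0.1]
d [ 0.0653 -0.0617  0.0148] w [ 0.06 -0.02 -0.02] rows 2.2 0.0
```

Call:
{"api": "play_rows", "payload": {"motion": [[[0.065,-0.062,0.015,0,0,0],[0.065,-0.062,0.015,0,0,0],[0.065,-0.062,0.015,0,0,0],[0.065,-0.062,0.015,0,0,0]]]}}

```text
time_s: 2.6
position: [0.4127, -0.1855, 0.1695]
tcp_rot: [[0.916, 0.402, -0.001], [0.402, -0.916, 0.001], [-0.001, -0.002, -1.0]]
force: [-0.1, 0.1, -0.6]
opening: 1.004
grasp_force: 0.0
```

```bash
python3 go.py 0.4136 -0.187 0.032 -66.6
python3 - <<'E'
from h import *
c=snap('wrist','w1.png'); print(-c['R'].T@c['t'])
for o in finder.outline_of('wrist','doll'):
    m=np.array(o['pixels']); print(o['confidence'],cen(m),fit(c,'doll',m,(.4136,-.187)))
E
```

```text
t 2.6 pos [ 0.4127 -0.1855  0.1695] j [-38.4  23.8 110.3   0.   46.   27.9] open 1.004 g 0.0 F [-0.1  0.1 -0.6]
d [0.0003 0.0019 0.1375] w [-0.09  0.04  0.32] rows 3.3 0.0
[ 0.4824877  -0.15508482  0.31481711]
0.65 (np.float64(323.2818858560794), np.float64(226.0397022332506)) (array([ 0.41618291, -0.18567738]), np.float64(0.9455654622243078))
```

View pics/w1.png

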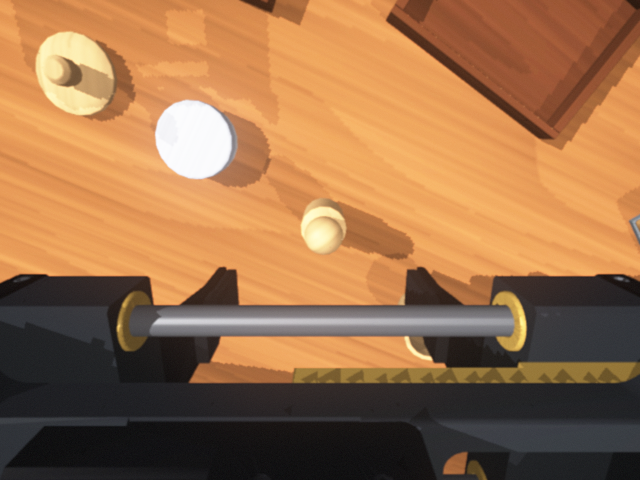

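The doll shows at (323,228), centred between the jaws, and the wrist fit agrees to within 2 mm. Going down to grasp it.

Call:
{"api": "play_rows", "payload": {"motion": [[[0.001,0.001,0.035,0,0,0],[0.001,0.001,0.07,0,0,0],[0.001,0.001,0.1,0,0,0],[0.001,0.001,0.125,0,0,0],[0.001,0.001,0.136,0,0,0],[0.001,0.001,0.136,0,0,0]]]}}

```text
time_s: 3.2
position: [0.4129, -0.1906, 0.0315]
tcp_rot: [[0.919, 0.394, -0.003], [0.394, -0.919, 0.002], [-0.002, -0.003, -1.0]]
force: [0.7, -0.3, 0.2]
opening: 0.997
grasp_force: 0.0
```

Call:
{"api": "play_rows", "payload": {"motion": [[[0,0,0,0,0,0],[0,0,0,0,0,0],[0,0,0,0,0,0],[0,0,0,0,0,0],[0,0,0,0,0,0],[0,0,0,0,0,0]]], "fingers": 0.02}}

```text
time_s: 3.7
position: [0.4143, -0.1891, 0.0345]
tcp_rot: [[0.918, 0.398, 0.001], [0.398, -0.918, -0.001], [0.001, 0.001, -1.0]]
force: [-0.6, -0.9, -0.5]
opening: 0.629
grasp_force: 0.0
```

```bash
python3 go.py 0.629 -0.259 0.17 -66.6
```

```text
t 3.7 pos [ 0.4143 -0.1891  0.0345] j [-38.6  39.8 114.8   0.   25.3  27.9] open 0.629 g 0.0 F [-0.6 -0.9 -0.5]
d [ 0.1693  0.1497 -0.1352] w [ 0.08 -0.04  0.03] rows 6.3 0.0
```

Call:
{"api": "play_rows", "payload": {"motion": [[[0,0,0,0,0,0],[0,0,0,0,0,0],[0,0,0,0,0,0],[0,0,0,0,0,0],[0,0,0,0,0,0],[0,0,0,0,0,0],[0,0,0,0,0,0]]]}}

```text
time_s: 4.28
position: [0.4139, -0.1887, 0.0339]
tcp_rot: [[0.918, 0.398, -0.0], [0.398, -0.918, 0.0], [0.0, -0.0, -1.0]]
force: [-0.4, 0.3, 4.1]
opening: 0.426
grasp_force: 30.0
```

```bash
python3 go.py 0.629 -0.259 0.14 -66.6
```

```text
t 4.28 pos [ 0.4139 -0.1887  0.0339] j [-38.6  39.9 114.8   0.   25.3  27.9] open 0.426 g 30.00083722290583 F [-0.4  0.3  4.1]
d [ 0.1695  0.15   -0.1061] w [-0.01 -0.    0.03] rows 6.0 0.0
```

Call:
{"api": "play_rows", "payload": {"motion": [[[0,0,-0.025,0,0,0],[0,0,-0.06,0,0,0],[0.015,0.013,-0.09,0,0,0],[0.04,0.035,-0.106,0,0,0],[0.07,0.062,-0.106,0,0,0],[0.1,0.089,-0.106,0,0,0],[0.13,0.115,-0.106,0,0,0],[0.155,0.137,-0.106,0,0,0]]]}}

```text
time_s: 4.95
position: [0.6131, -0.2538, 0.1398]
tcp_rot: [[0.918, 0.398, 0.002], [0.398, -0.918, -0.001], [0.001, 0.002, -1.0]]
force: [0.2, -0.2, -0.1]
opening: 0.423
grasp_force: 30.0
```

```bash
python3 go.py 0.629 -0.259 0.041 -66.6
```

```text
t 4.95 pos [ 0.6131 -0.2538  0.1398] j [-32.1  39.7  81.1  -0.   59.1  34.5] open 0.423 g 29.999410186428577 F [ 0.2 -0.2 -0.1]
d [0.0125 0.0109 0.0988] w [ 0.09 -0.06  0.03] rows 2.4 0.0
```

Call:
{"api": "play_rows", "payload": {"motion": [[[0.013,0.011,0,0,0,0],[0.013,0.011,0.03,0,0,0],[0.013,0.011,0.06,0,0,0],[0.013,0.011,0.08,0,0,0],[0.013,0.011,0.09,0,0,0],[0.013,0.011,0.095,0,0,0],[0.013,0.011,0.098,0,0,0],[0.013,0.011,0.099,0,0,0]]]}}

```text
time_s: 5.62
position: [0.6273, -0.2583, 0.0412]
tcp_rot: [[0.918, 0.397, 0.001], [0.397, -0.918, -0.001], [0.001, 0.001, -1.0]]
force: [0.2, 0.9, -0.3]
opening: 0.423
grasp_force: 30.0
```

Call:
{"api": "play_rows", "payload": {"motion": [[[0,0,0,0,0,0],[0,0,0,0,0,0]]]}}

```text
time_s: 5.78
position: [0.6277, -0.2585, 0.0423]
tcp_rot: [[0.918, 0.397, 0.002], [0.397, -0.918, -0.001], [0.002, 0.002, -1.0]]
force: [0.1, 0.1, -0.8]
opening: 0.426
grasp_force: 30.0
```

Call:
{"api": "play_rows", "payload": {"motion": [[[0,0,0.001,0,0,0],[0,0,0.001,0,0,0]]]}}

```text
time_s: 5.95
position: [0.6273, -0.2581, 0.0407]
tcp_rot: [[0.918, 0.398, 0.001], [0.398, -0.918, -0.001], [0.001, 0.001, -1.0]]
force: [0.6, 0.2, -0.4]
opening: 0.422
grasp_force: 30.0
```

Call:
{"api": "play_rows", "payload": {"motion": [[[0,0,0.001,0,0,0],[0,0,0.001,0,0,0]]]}}

```text
time_s: 6.12
position: [0.6273, -0.2581, 0.04]
tcp_rot: [[0.918, 0.397, 0.001], [0.397, -0.918, -0.001], [0.001, 0.001, -1.0]]
force: [-1.2, 0.1, 5.3]
opening: 0.425
grasp_force: 30.0
```

Contact is felt, so I'll release.

Call:
{"api": "play_rows", "payload": {"motion": [[[0,0,0,0,0,0],[0,0,0,0,0,0],[0,0,0,0,0,0],[0,0,0,0,0,0],[0,0,0,0,0,0]]], "fingers": 0.08}}

```text
time_s: 6.53
position: [0.6267, -0.2578, 0.0384]
tcp_rot: [[0.918, 0.397, -0.0], [0.397, -0.918, 0.0], [-0.0, -0.0, -1.0]]
force: [0.9, 0.2, 0.1]
opening: 0.718
grasp_force: 0.0
```

Call:
{"api": "play_rows", "payload": {"motion": [[[0,0,-0.02,0,0,0],[0,0,-0.06,0,0,0],[0,0,-0.1,0,0,0],[0,0,-0.13,0,0,0]]]}}

```text
time_s: 6.87
position: [0.6276, -0.2583, 0.1713]
tcp_rot: [[0.918, 0.397, 0.002], [0.397, -0.918, -0.001], [0.001, 0.002, -1.0]]
force: [0.9, -0.4, 1.3]
opening: 0.906
grasp_force: 0.0
```

```bash
python3 go.py 0.366 -0.316 0.15 -10.4
python3 - <<'E'
from h import *
for cam in ['scene','side']:
    c=snap(cam)
    for o in finder.outline_of(cam,'doll'):
        m=np.array(o['pixels']); print(cam,round(o['confidence'],2),cen(m),fit(c,'doll',m,(.627,-.258),.006))
E
```

```text
t 6.87 pos [ 0.6276 -0.2583  0.1713] j [-31.8  38.6  77.4   0.   63.9  34.8] open 0.906 g 0.0 F [ 0.9 -0.4  1.3]
d [-0.263  -0.0511  0.0209] w [ 1.300e-01 -2.000e-02 -5.618e+01] rows 6.4 7.8
scene 0.94 (np.float64(174.2163120567376), np.float64(197.39007092198582)) (array([ 0.62849976, -0.25984551]), np.float64(0.8623853211009175))
scene 0.74 (np.float64(337.5805422647528), np.float64(247.97767145135566)) (array([0.4656959 , 0.07045093]), np.float64(0.5343082114735658))
side 0.72 (np.float64(291.87259615384613), np.float64(166.3846153846154)) (array([ 0.62614897, -0.25588476]), np.float64(0.859504132231405))
```

The doll stands in its bay. Next is the cup at (0.366, −0.316).

The rows are not in the units I measure in: turns go in shares of 60 degrees. I convert before sending: -56.2 degrees / 60 = -0.9367.

Call:
{"api": "play_rows", "payload": {"motion": [[[-0.263,-0.051,0.021,0,0,-0.9367],[-0.263,-0.051,0.021,0,0,-0.9367],[-0.263,-0.051,0.021,0,0,-0.9367],[-0.263,-0.051,0.021,0,0,-0.9367],[-0.263,-0.051,0.021,0,0,-0.9367],[-0.263,-0.051,0.021,0,0,-0.9367],[-0.263,-0.051,0.021,0,0,-0.9367],[-0.263,-0.051,0.021,0,0,-0.9367]]], "fingers": 0.085}}

```text
time_s: 7.73
position: [0.3595, -0.3134, 0.1454]
tcp_rot: [[0.178, 0.984, -0.007], [0.984, -0.178, 0.008], [0.006, -0.008, -1.0]]
force: [-1.2, 0.7, -0.1]
opening: 0.971
grasp_force: 0.0
```

Call:
{"api": "play_rows", "payload": {"motion": [[[0,0,0,0,0,0]]]}}

```text
time_s: 7.82
position: [0.3628, -0.3146, 0.1461]
tcp_rot: [[0.181, 0.983, -0.003], [0.983, -0.181, 0.004], [0.004, -0.004, -1.0]]
force: [0.0, 0.1, 0.1]
opening: 0.973
grasp_force: 0.0
```

```bash
python3 go.py 0.366 -0.316 0.036 -10.4
python3 - <<'E'
from h import *
c=snap('wrist')
for o in finder.outline_of('wrist','cup_a'):
    m=np.array(o['pixels']); print(o['confidence'],cen(m),fit(c,'cup_a',m,(.366,-.316)))
E
```

```text
t 7.82 pos [ 0.3628 -0.3146  0.1461] j [-54.3  27.9 107.5  -0.   44.9 -43.9] open 0.973 g 0.0 F [0.  0.1 0.1]
d [-0.0012  0.0039  0.11  ] w [-0.23 -0.22 -0.03] rows 2.6 0.0
0.86 (np.float64(329.17660446062814), np.float64(237.11652253072373)) (array([ 0.36994521, -0.31401598]), np.float64(0.9659190853122251))
```

Call:
{"api": "play_rows", "payload": {"motion": [[[-0.001,0.002,0.03,0,0,0],[-0.001,0.002,0.065,0,0,0],[-0.001,0.002,0.09,0,0,0],[-0.001,0.002,0.105,0,0,0],[-0.001,0.002,0.113,0,0,0],[-0.001,0.002,0.113,0,0,0]]]}}

```text
time_s: 8.42
position: [0.3671, -0.3158, 0.0328]
tcp_rot: [[0.18, 0.984, -0.002], [0.984, -0.18, 0.003], [0.003, -0.003, -1.0]]
force: [0.2, 0.3, 0.1]
opening: 0.977
grasp_force: 0.0
```

Call:
{"api": "play_rows", "payload": {"motion": [[[0,0,0,0,0,0],[0,0,0,0,0,0],[0,0,0,0,0,0],[0,0,0,0,0,0],[0,0,0,0,0,0],[0,0,0,0,0,0],[0,0,0,0,0,0],[0,0,0,0,0,0]]], "fingers": 0.035}}

```text
time_s: 9.08
position: [0.3673, -0.3174, 0.0355]
tcp_rot: [[0.181, 0.984, 0.001], [0.984, -0.181, -0.001], [-0.001, 0.001, -1.0]]
force: [-1.0, -0.1, 6.4]
opening: 0.619
grasp_force: 30.0
```

```bash
python3 -c "
import numpy as np
for n,x,y,w in [('cups',.609,.258,-10.4),('lids',.6066,.0095,3.)]:
  for s in(.038,-.038): a=np.radians(w); print(n,s,round(x-np.sin(a)*s,4),round(y+np.cos(a)*s,4))
"; python3 go.py 0.366 -0.316 0.14 -10.4;python3 go.py 0.602 0.221 0.14 -10.4
```

```text
cups 0.038 0.6159 0.2954
cups -0.038 0.6021 0.2206
lids 0.038 0.6046 0.0474
lids -0.038 0.6086 -0.0284
t 9.08 pos [ 0.3673 -0.3174  0.0355] j [-54.   40.4 110.5   0.   29.  -43.7] open 0.619 g 29.98490523597866 F [-1.  -0.1  6.4]
d [ 0.001  -0.0014 -0.1045] w [ 0.06  0.05 -0.  ] rows 2.5 0.0
t 9.08 pos [ 0.3673 -0.3174  0.0355] j [-54.   40.4 110.5   0.   29.  -43.7] open 0.619 g 29.98490523597866 F [-1.  -0.1  6.4]
d [ 0.5718  0.1338 -0.1049] w [ 0.06  0.05 -0.  ] rows 14.3 0.0
```

Call:
{"api": "play_rows", "payload": {"motion": [[[0,0,-0.025,0,0,0],[0,0,-0.06,0,0,0],[0.02,0.005,-0.09,0,0,0],[0.055,0.013,-0.105,0,0,0],[0.094,0.022,-0.105,0,0,0],[0.133,0.031,-0.105,0,0,0],[0.172,0.04,-0.105,0,0,0],[0.211,0.05,-0.105,0,0,0]]]}}

```text
time_s: 9.75
position: [0.4542, -0.1167, 0.14]
tcp_rot: [[0.181, 0.983, -0.0], [0.983, -0.181, 0.0], [0.0, -0.0, -1.0]]
force: [0.5, -0.7, -0.9]
opening: 0.614
grasp_force: 30.0
```

Call:
{"api": "play_rows", "payload": {"motion": [[[0.039,0.009,0,0,0,0],[0.078,0.018,0,0,0,0],[0.117,0.027,0,0,0,0],[0.156,0.036,0,0,0,0],[0.195,0.045,0,0,0,0],[0.234,0.054,0,0,0,0],[0.273,0.063,0,0,0,0],[0.31,0.072,0,0,0,0]]]}}

```text
time_s: 10.42
position: [0.5809, 0.1758, 0.1395]
tcp_rot: [[0.179, 0.984, -0.001], [0.984, -0.179, -0.0], [-0.0, -0.001, -1.0]]
force: [0.8, 0.2, 0.1]
opening: 0.621
grasp_force: 30.0
```

```bash
python3 go.py 0.602 0.221 0.042 -10.4
```

```text
t 10.42 pos [0.5809 0.1758 0.1395] j [ 6.3 36.  89.8 -0.  54.2 16.6] open 0.621 g 29.96929733424622 F [0.8 0.2 0.1]
d [0.0483 0.0127 0.0975] w [-0.04  0.01  0.06] rows 2.6 0.0
```

Call:
{"api": "play_rows", "payload": {"motion": [[[0.03,0.008,0,0,0,0],[0.048,0.012,0.01,0,0,0],[0.048,0.012,0.04,0,0,0],[0.048,0.012,0.065,0,0,0],[0.048,0.012,0.082,0,0,0],[0.048,0.012,0.091,0,0,0],[0.048,0.012,0.096,0,0,0],[0.048,0.012,0.097,0,0,0]]]}}

```text
time_s: 11.08
position: [0.601, 0.2184, 0.0422]
tcp_rot: [[0.18, 0.984, -0.001], [0.984, -0.18, -0.0], [-0.0, -0.001, -1.0]]
force: [-0.7, 0.1, -0.1]
opening: 0.618
grasp_force: 30.0
```

Call:
{"api": "play_rows", "payload": {"motion": [[[0,0,0.001,0,0,0],[0,0,0.001,0,0,0]]]}}

```text
time_s: 11.25
position: [0.6022, 0.2185, 0.0428]
tcp_rot: [[0.18, 0.984, 0.002], [0.984, -0.18, 0.0], [0.001, 0.002, -1.0]]
force: [1.2, 0.4, -0.3]
opening: 0.618
grasp_force: 30.0
```

Call:
{"api": "play_rows", "payload": {"motion": [[[0,0,0.001,0,0,0],[0,0,0.001,0,0,0]]]}}

```text
time_s: 11.42
position: [0.6019, 0.2185, 0.0417]
tcp_rot: [[0.18, 0.984, 0.002], [0.984, -0.18, 0.0], [0.001, 0.002, -1.0]]
force: [0.4, 0.3, -0.3]
opening: 0.616
grasp_force: 30.0
```

Call:
{"api": "play_rows", "payload": {"motion": [[[0,0,0.001,0,0,0],[0,0,0.001,0,0,0]]]}}

```text
time_s: 11.58
position: [0.602, 0.2186, 0.0415]
tcp_rot: [[0.18, 0.984, 0.002], [0.984, -0.18, 0.0], [0.0, 0.002, -1.0]]
force: [-1.5, 0.9, 5.7]
opening: 0.619
grasp_force: 30.0
```

Call:
{"api": "play_rows", "payload": {"motion": [[[0,0,0,0,0,0],[0,0,0,0,0,0],[0,0,0,0,0,0],[0,0,0,0,0,0]]], "fingers": 0.068}}

```text
time_s: 11.92
position: [0.6014, 0.2186, 0.0398]
tcp_rot: [[0.18, 0.984, 0.0], [0.984, -0.18, -0.0], [0.0, 0.0, -1.0]]
force: [0.1, 0.5, 0.8]
opening: 0.765
grasp_force: 0.0
```

Call:
{"api": "play_rows", "payload": {"motion": [[[0,0,-0.015,0,0,0],[0,0,-0.045,0,0,0],[0,0,-0.08,0,0,0],[0,0,-0.105,0,0,0]]]}}

```text
time_s: 12.25
position: [0.6019, 0.2187, 0.1466]
tcp_rot: [[0.18, 0.984, 0.001], [0.984, -0.18, 0.0], [0.001, 0.001, -1.0]]
force: [1.1, -0.5, -0.2]
opening: 0.78
grasp_force: 0.0
```

```bash
python3 go.py 0.36 0.321 0.14 -10.4
```

```text
t 12.25 pos [0.6019 0.2187 0.1466] j [10.  37.6 84.5  0.  57.8 20.4] open 0.78 g 0.0 F [ 1.1 -0.5 -0.2]
d [ 0.057  -0.2564  0.0063] w [ 0.08 -0.03  0.02] rows 6.3 0.0
```

Call:
{"api": "play_rows", "payload": {"motion": [[[0.057,-0.256,0.006,0,0,0],[0.057,-0.256,0.006,0,0,0],[0.057,-0.256,0.006,0,0,0],[0.057,-0.256,0.006,0,0,0],[0.057,-0.256,0.006,0,0,0],[0.057,-0.256,0.006,0,0,0],[0.057,-0.256,0.006,0,0,0],[0.057,-0.256,0.006,0,0,0]]], "fingers": 0.085}}

```text
time_s: 12.92
position: [0.3555, 0.3211, 0.1386]
tcp_rot: [[0.176, 0.984, -0.004], [0.984, -0.176, -0.002], [-0.002, -0.003, -1.0]]
force: [0.2, -0.6, 0.5]
opening: 0.975
grasp_force: 0.0
```

Call:
{"api": "play_rows", "payload": {"motion": [[[0,0,0,0,0,0],[0,0,0,0,0,0]]]}}

```text
time_s: 13.08
position: [0.3619, 0.3211, 0.139]
tcp_rot: [[0.181, 0.984, 0.003], [0.984, -0.181, 0.001], [0.001, 0.002, -1.0]]
force: [0.8, 0.3, -0.1]
opening: 0.979
grasp_force: 0.0
```

```bash
python3 go.py 0.36 0.321 0.036 -10.4
python3 - <<'E'
from h import *
c=snap('wrist')
for o in finder.outline_of('wrist','cup_a'):
    m=np.array(o['pixels']); print(o['confidence'],cen(m),fit(c,'cup_a',m,(.36,.321)))
E
```

```text
t 13.08 pos [0.3619 0.3211 0.139 ] j [ 28.3  28.7 107.7  -0.   43.4  38.8] open 0.979 g 0.0 F [ 0.8  0.3 -0.1]
d [-0.0006 -0.0021  0.103 ] w [ 0.13 -0.08 -0.  ] rows 2.5 0.0
0.87 (np.float64(320.47448306203256), np.float64(240.80686317641883)) (array([0.36294668, 0.32164053]), np.float64(0.9480709071949948))
0.84 (np.float64(618.8201634877385), np.float64(270.4713896457766)) (array([0.61507865, 0.24134361]), np.float64(0.12712157949428474))
```

Call:
{"api": "play_rows", "payload": {"motion": [[[0,-0.001,0.03,0,0,0],[0,-0.001,0.06,0,0,0],[0,-0.001,0.085,0,0,0],[0,-0.001,0.098,0,0,0],[0,-0.001,0.104,0,0,0],[0,-0.001,0.104,0,0,0]]]}}

```text
time_s: 13.68
position: [0.3595, 0.3202, 0.0334]
tcp_rot: [[0.182, 0.983, -0.002], [0.983, -0.182, -0.001], [-0.001, -0.002, -1.0]]
force: [-0.3, 0.5, -0.4]
opening: 0.977
grasp_force: 0.0
```

Call:
{"api": "play_rows", "payload": {"motion": [[[0,0,0,0,0,0],[0,0,0,0,0,0],[0,0,0,0,0,0],[0,0,0,0,0,0],[0,0,0,0,0,0],[0,0,0,0,0,0],[0,0,0,0,0,0],[0,0,0,0,0,0]]], "fingers": 0.035}}

```text
time_s: 14.35
position: [0.3592, 0.3212, 0.0354]
tcp_rot: [[0.18, 0.984, 0.001], [0.984, -0.18, 0.001], [0.001, 0.001, -1.0]]
force: [-0.1, 0.2, 5.2]
opening: 0.62
grasp_force: 30.0
```

```bash
python3 go.py 0.616 0.2965 0.14 -10.4
```

```text
t 14.35 pos [0.3592 0.3212 0.0354] j [ 28.5  40.4 111.   -0.   28.6  38.9] open 0.62 g 29.98162685558782 F [-0.1  0.2  5.2]
d [ 0.022   0.2571 -0.1043] w [ 0.06 -0.05  0.03] rows 6.7 0.0
```

Call:
{"api": "play_rows", "payload": {"motion": [[[0,0,-0.025,0,0,0],[0,0,-0.06,0,0,0],[0.001,0.02,-0.09,0,0,0],[0.004,0.055,-0.105,0,0,0],[0.008,0.095,-0.105,0,0,0],[0.011,0.134,-0.105,0,0,0],[0.014,0.173,-0.105,0,0,0],[0.018,0.212,-0.105,0,0,0]]]}}

```text
time_s: 15.02
position: [0.5718, 0.2999, 0.1399]
tcp_rot: [[0.18, 0.984, -0.001], [0.984, -0.18, -0.0], [-0.0, -0.001, -1.0]]
force: [0.2, 0.8, -0.1]
opening: 0.618
grasp_force: 30.0
```

Call:
{"api": "play_rows", "payload": {"motion": [[[0.002,0.025,0,0,0,0],[0.004,0.045,0,0,0,0],[0.004,0.045,0,0,0,0]]]}}

```text
time_s: 15.27
position: [0.6204, 0.2952, 0.1395]
tcp_rot: [[0.183, 0.983, 0.005], [0.983, -0.183, 0.001], [0.002, 0.005, -1.0]]
force: [0.8, 0.3, -0.5]
opening: 0.619
grasp_force: 30.0
```

```bash
python3 go.py 0.616 0.2965 0.043 -10.4
```

```text
t 15.27 pos [0.6204 0.2952 0.1395] j [16.2 41.3 77.4 -0.  61.  26.7] open 0.619 g 29.96725212520687 F [ 0.8  0.3 -0.5]
d [ 0.0003 -0.005   0.0965] w [ 0.27 -0.09 -0.12] rows 2.3 0.0
```

Call:
{"api": "play_rows", "payload": {"motion": [[[0,-0.001,0,0,0,0],[0,-0.001,0.02,0,0,0],[0,-0.001,0.05,0,0,0],[0,-0.001,0.073,0,0,0],[0,-0.001,0.087,0,0,0],[0,-0.001,0.094,0,0,0],[0,-0.001,0.097,0,0,0],[0,-0.001,0.097,0,0,0]]]}}

```text
time_s: 15.93
position: [0.614, 0.2967, 0.0429]
tcp_rot: [[0.18, 0.984, -0.001], [0.984, -0.18, -0.0], [-0.0, -0.001, -1.0]]
force: [-0.6, 0.2, -1.0]
opening: 0.619
grasp_force: 30.0
```

Call:
{"api": "play_rows", "payload": {"motion": [[[0,0,0.001,0,0,0],[0,0,0.001,0,0,0]]]}}

```text
time_s: 16.1
position: [0.6156, 0.2968, 0.0432]
tcp_rot: [[0.18, 0.984, 0.003], [0.984, -0.18, 0.001], [0.001, 0.002, -1.0]]
force: [-0.6, -0.6, -0.6]
opening: 0.621
grasp_force: 30.0
```

Call:
{"api": "play_rows", "payload": {"motion": [[[0,0,0.001,0,0,0],[0,0,0.001,0,0,0]]]}}

```text
time_s: 16.27
position: [0.6151, 0.2966, 0.0416]
tcp_rot: [[0.18, 0.984, 0.001], [0.984, -0.18, 0.0], [0.001, 0.001, -1.0]]
force: [-0.6, 0.1, -0.4]
opening: 0.617
grasp_force: 30.0
```

Call:
{"api": "play_rows", "payload": {"motion": [[[0,0,0.001,0,0,0],[0,0,0.001,0,0,0]]]}}

```text
time_s: 16.43
position: [0.6151, 0.2966, 0.0415]
tcp_rot: [[0.18, 0.984, 0.001], [0.984, -0.18, 0.0], [0.001, 0.001, -1.0]]
force: [-1.6, -1.0, 6.6]
opening: 0.617
grasp_force: 30.0
```

Contact felt, so release. After that, go to lid 2 at (0.4415, 0.2015).

Call:
{"api": "play_rows", "payload": {"motion": [[[0,0,0,0,0,0],[0,0,0,0,0,0],[0,0,0,0,0,0],[0,0,0,0,0,0]]], "fingers": 0.068}}

```text
time_s: 16.77
position: [0.6146, 0.2964, 0.0397]
tcp_rot: [[0.18, 0.984, -0.0], [0.984, -0.18, 0.0], [-0.0, -0.0, -1.0]]
force: [-0.4, 1.0, -0.5]
opening: 0.763
grasp_force: 0.0
```

Call:
{"api": "play_rows", "payload": {"motion": [[[0,0,-0.015,0,0,0],[0,0,-0.045,0,0,0],[0,0,-0.08,0,0,0],[0,0,-0.105,0,0,0]]]}}

```text
time_s: 17.1
position: [0.6155, 0.2968, 0.148]
tcp_rot: [[0.18, 0.984, 0.003], [0.984, -0.18, 0.001], [0.001, 0.002, -1.0]]
force: [0.8, 0.5, -0.7]
opening: 0.78
grasp_force: 0.0
```

```bash
python3 go.py 0.4415 0.2015 0.14 -10.4;  python3 - <<'E'
from h import *
for cam in ['scene','side']:
    c=snap(cam)
    for o in finder.outline_of(cam,'cup_a'):
        m=np.array(o['pixels']); print(cam,round(o['confidence'],2),cen(m),fit(c,'cup_a',m,(.62,.258),.006))
E
```

```text
t 17.1 pos [0.6155 0.2968 0.148 ] j [16.4 40.5 77.6  0.  61.8 26.8] open 0.78 g 0.0 F [ 0.8  0.5 -0.7]
d [-0.1251 -0.154   0.0075] w [ 0.14 -0.08  0.02] rows 4.8 0.0
scene 0.66 (np.float64(368.5868575146389), np.float64(381.5315549772284)) (array([0.61436662, 0.29626998]), np.float64(0.9253461770018061))
side 0.7 (np.float64(233.28907168037603), np.float64(300.04817861339603)) (array([0.59751287, 0.22296099]), np.float64(0.8105263157894737))
side 0.68 (np.float64(210.18123275069), np.float64(326.918123275069)) (array([0.61204479, 0.29774973]), np.float64(0.9245929734361611))
```

Call:
{"api": "play_rows", "payload": {"motion": [[[-0.125,-0.154,0.007,0,0,0],[-0.125,-0.154,0.007,0,0,0],[-0.125,-0.154,0.007,0,0,0],[-0.125,-0.154,0.007,0,0,0],[-0.125,-0.154,0.007,0,0,0],[-0.125,-0.154,0.007,0,0,0],[-0.125,-0.154,0.007,0,0,0],[-0.125,-0.154,0.007,0,0,0]]], "fingers": 0.05}}

```text
time_s: 17.97
position: [0.4412, 0.2013, 0.1374]
tcp_rot: [[0.181, 0.984, 0.0], [0.984, -0.181, 0.0], [0.0, 0.0, -1.0]]
force: [1.4, 0.1, -0.3]
opening: 0.574
grasp_force: 0.0
```

```bash
python3 go.py 0.4415 0.2015 0.033 -10.4
python3 - <<'E'
from h import *
c=snap('wrist','w2.png')
for o in finder.outline_of('wrist','lid_a'):
    m=np.array(o['pixels']); print(o['confidence'],cen(m),fit(c,'lid_a',m,(.4415,.2015)),c['frame'][m].mean(0))
E
```

```text
t 17.97 pos [0.4412 0.2013 0.1374] j [ 11.3  29.  107.5   0.   43.5  21.7] open 0.574 g 0.0 F [ 1.4  0.1 -0.3]
d [0.0002 0.0002 0.1044] w [ 0.01 -0.01 -0.  ] rows 2.5 0.0
0.94 (np.float64(317.55101123595506), np.float64(49.86067415730337)) (array([0.4644722 , 0.33475451]), np.float64(0.9572637315359243)) [70.80314607 52.22007491 45.93752809]
0.89 (np.float64(218.78687459389215), np.float64(276.0695256660169)) (array([0.34719695, 0.1760856 ]), np.float64(0.3636578449905482)) [195.16569201  94.87134503 228.14489929]
0.87 (np.float64(323.61899339558187), np.float64(228.435436119335)) (array([0.44471093, 0.20192635]), np.float64(0.9449106950720895)) [253.27852425 243.27806878 195.44431792]
0.77 (np.float64(352.9757575757576), np.float64(359.5430303030303)) (array([0.44902407, 0.07133386]), np.float64(0.2391304347826087)) [250.23878788 238.56969697 190.62060606]
```

View pics/w2.png

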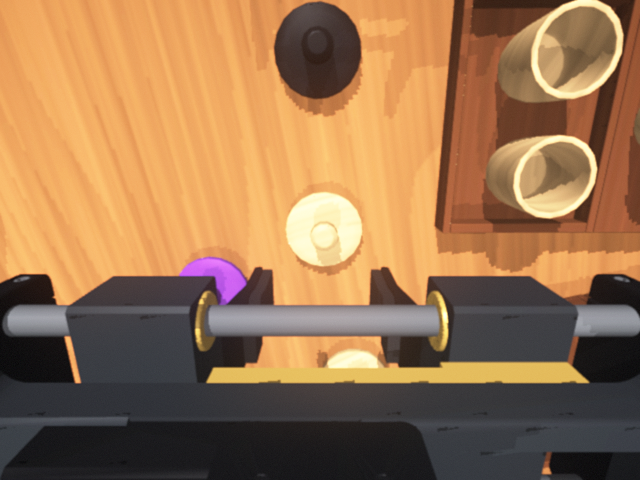

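The pale lid is centred between the jaws at (323,229). Both cups stand side by side in their tray at (540,175) and (577,48), and the purple and black decoys are clear of the jaws.

Call:
{"api": "play_rows", "payload": {"motion": [[[0,0.001,0.03,0,0,0],[0,0.001,0.06,0,0,0],[0,0.001,0.083,0,0,0],[0,0.001,0.096,0,0,0],[0,0.001,0.102,0,0,0],[0,0.001,0.104,0,0,0],[0,0.001,0.104,0,0,0]]]}}

```text
time_s: 18.65
position: [0.4423, 0.2013, 0.0334]
tcp_rot: [[0.18, 0.984, 0.0], [0.984, -0.18, 0.0], [0.0, 0.0, -1.0]]
force: [0.3, 0.4, -0.0]
opening: 0.572
grasp_force: 0.0
```

Call:
{"api": "play_rows", "payload": {"motion": [[[0,0,0,0,0,0],[0,0,0,0,0,0],[0,0,0,0,0,0],[0,0,0,0,0,0],[0,0,0,0,0,0],[0,0,0,0,0,0],[0,0,0,0,0,0],[0,0,0,0,0,0]]], "fingers": 0.005}}

```text
time_s: 19.32
position: [0.4419, 0.2011, 0.0342]
tcp_rot: [[0.18, 0.984, 0.001], [0.984, -0.18, 0.0], [0.0, 0.001, -1.0]]
force: [-0.8, -0.0, 4.8]
opening: 0.238
grasp_force: 30.0
```

```bash
python3 go.py 0.6046 0.0474 0.13 -10.4
```

```text
t 19.32 pos [0.4419 0.2011 0.0342] j [ 11.3  40.6 110.5   0.   28.9  21.6] open 0.238 g 30.000979642491075 F [-0.8 -0.   4.8]
d [-0.1219  0.1878 -0.0957] w [ 0.05 -0.02  0.02] rows 5.8 0.0
```

Call:
{"api": "play_rows", "payload": {"motion": [[[0,0,-0.025,0,0,0],[0,0,-0.055,0,0,0],[-0.01,0.015,-0.08,0,0,0],[-0.03,0.046,-0.096,0,0,0],[-0.052,0.08,-0.096,0,0,0],[-0.074,0.114,-0.096,0,0,0],[-0.096,0.148,-0.096,0,0,0],[-0.114,0.175,-0.096,0,0,0]]]}}

```text
time_s: 19.98
position: [0.5954, 0.0551, 0.1299]
tcp_rot: [[0.181, 0.983, 0.002], [0.983, -0.181, -0.0], [-0.0, 0.002, -1.0]]
force: [1.1, 0.1, -0.3]
opening: 0.235
grasp_force: 30.0
```

Call:
{"api": "play_rows", "payload": {"motion": [[[-0.008,0.013,0,0,0,0],[-0.008,0.013,0.02,0,0,0],[-0.008,0.013,0.045,0,0,0],[-0.008,0.013,0.065,0,0,0],[-0.008,0.013,0.075,0,0,0],[-0.008,0.013,0.075,0,0,0]]]}}

```text
time_s: 20.48
position: [0.6023, 0.0473, 0.052]
tcp_rot: [[0.18, 0.984, -0.006], [0.984, -0.18, 0.001], [-0.0, -0.006, -1.0]]
force: [-1.1, 0.0, 0.1]
opening: 0.237
grasp_force: 30.0
```

```bash
python3 go.py 0.6046 0.0474 0.042 -10.4
```

```text
t 20.48 pos [0.6023 0.0473 0.052 ] j [-6.1 43.5 92.4 -0.  44.5  4.3] open 0.237 g 30.000139185661396 F [-1.1  0.   0.1]
d [0.0005 0.0023 0.01  ] w [-0.35  0.03  0.01] rows 0.2 0.0
```

Call:
{"api": "play_rows", "payload": {"motion": [[[0,0.001,0.005,0,0,0],[0,0.001,0.009,0,0,0],[0,0.001,0.012,0,0,0],[0,0.001,0.013,0,0,0],[0,0.001,0.013,0,0,0]]]}}

```text
time_s: 20.9
position: [0.6057, 0.0471, 0.0421]
tcp_rot: [[0.18, 0.984, 0.001], [0.984, -0.18, -0.0], [0.0, 0.001, -1.0]]
force: [0.6, -0.4, 0.3]
opening: 0.242
grasp_force: 30.0
```

Call:
{"api": "play_rows", "payload": {"motion": [[[0,0,0.001,0,0,0],[0,0,0.001,0,0,0]]]}}

```text
time_s: 21.07
position: [0.6057, 0.047, 0.0411]
tcp_rot: [[0.18, 0.984, 0.001], [0.984, -0.18, -0.0], [0.0, 0.001, -1.0]]
force: [-0.1, -0.4, -0.5]
opening: 0.236
grasp_force: 30.0
```

Call:
{"api": "play_rows", "payload": {"motion": [[[0,0,0.001,0,0,0],[0,0,0.001,0,0,0]]]}}

```text
time_s: 21.23
position: [0.6058, 0.047, 0.0403]
tcp_rot: [[0.18, 0.984, 0.001], [0.984, -0.18, -0.0], [0.0, 0.001, -1.0]]
force: [-0.5, -0.4, 2.4]
opening: 0.233
grasp_force: 30.0
```

Call:
{"api": "play_rows", "payload": {"motion": [[[0,0,0,0,0,0],[0,0,0,0,0,0],[0,0,0,0,0,0],[0,0,0,0,0,0],[0,0,0,0,0,0]]], "fingers": 0.05}}

```text
time_s: 21.65
position: [0.6054, 0.047, 0.0396]
tcp_rot: [[0.18, 0.984, -0.0], [0.984, -0.18, 0.0], [-0.0, -0.0, -1.0]]
force: [-0.1, 0.3, -0.2]
opening: 0.521
grasp_force: 0.0
```

Call:
{"api": "play_rows", "payload": {"motion": [[[0,0,-0.015,0,0,0],[0,0,-0.045,0,0,0],[0,0,-0.075,0,0,0],[0,0,-0.095,0,0,0]]]}}

```text
time_s: 21.98
position: [0.6063, 0.047, 0.1369]
tcp_rot: [[0.18, 0.984, 0.002], [0.984, -0.18, -0.0], [0.0, 0.002, -1.0]]
force: [-0.2, 0.3, -0.6]
opening: 0.571
grasp_force: 0.0
```

```bash
python3 go.py 0.4425 0.0502 0.13 -10.4
```

```text
t 21.98 pos [0.6063 0.047  0.1369] j [-6.1 36.3 89.8  0.  53.8  4.3] open 0.571 g 0.0 F [-0.2  0.3 -0.6]
d [-0.0263 -0.1618  0.0065] w [ 0.13 -0.01  0.02] rows 3.9 0.0
```

Call:
{"api": "play_rows", "payload": {"motion": [[[-0.026,-0.162,0.006,0,0,0],[-0.026,-0.162,0.006,0,0,0],[-0.026,-0.162,0.006,0,0,0],[-0.026,-0.162,0.006,0,0,0],[-0.026,-0.162,0.006,0,0,0],[-0.026,-0.162,0.006,0,0,0],[-0.026,-0.162,0.006,0,0,0]]]}}

```text
time_s: 22.57
position: [0.4427, 0.0504, 0.1292]
tcp_rot: [[0.18, 0.984, 0.002], [0.984, -0.18, -0.0], [0.0, 0.002, -1.0]]
force: [1.0, 0.9, -0.3]
opening: 0.575
grasp_force: 0.0
```

```bash
python3 go.py 0.4425 0.0502 0.034 -10.4
python3 - <<'E'
from h import *
c=snap('wrist')
for o in finder.outline_of('wrist','lid_a'):
    m=np.array(o['pixels']); print(o['confidence'],cen(m),fit(c,'lid_a',m,(.4415,.05)),c['frame'][m].mean(0))
E
```

```text
t 22.57 pos [0.4427 0.0504 0.1292] j [ -7.9  27.8 113.4   0.   38.7   2.5] open 0.575 g 0.0 F [ 1.   0.9 -0.3]
d [-0.0003 -0.0003  0.0952] w [ 0.14 -0.01  0.01] rows 2.3 0.0
0.9 (np.float64(323.50472508591065), np.float64(230.6348797250859)) (array([0.44639364, 0.05130161]), np.float64(0.9486552567237164)) [252.39046392 239.89024914 188.46950172]
0.72 (np.float64(528.6796380090498), np.float64(201.05737556561087)) (array([0.61128414, 0.04535114]), np.float64(0.9785043352601156)) [245.06552036 227.62660633 175.11800905]
```

Call:
{"api": "play_rows", "payload": {"motion": [[[0,0.001,0.03,0,0,0],[0,0.001,0.057,0,0,0],[0,0.001,0.077,0,0,0],[0,0.001,0.089,0,0,0],[0,0.001,0.094,0,0,0],[0,0.001,0.096,0,0,0],[0,0.001,0.096,0,0,0]]]}}

```text
time_s: 23.25
position: [0.4435, 0.0503, 0.0325]
tcp_rot: [[0.18, 0.984, 0.001], [0.984, -0.18, -0.0], [0.0, 0.001, -1.0]]
force: [-0.6, 0.2, -0.8]
opening: 0.578
grasp_force: 0.0
```

Call:
{"api": "play_rows", "payload": {"motion": [[[0,0,0,0,0,0],[0,0,0,0,0,0],[0,0,0,0,0,0],[0,0,0,0,0,0],[0,0,0,0,0,0],[0,0,0,0,0,0],[0,0,0,0,0,0],[0,0,0,0,0,0]]], "fingers": 0.005}}

```text
time_s: 23.92
position: [0.4428, 0.0504, 0.0331]
tcp_rot: [[0.18, 0.984, 0.001], [0.984, -0.18, -0.0], [0.0, 0.001, -1.0]]
force: [-0.4, 0.5, 5.2]
opening: 0.238
grasp_force: 30.0
```

```bash
python3 go.py 0.608 -0.0285 0.13 -10.4
```

```text
t 23.92 pos [0.4428 0.0504 0.0331] j [ -7.9  39.8 116.2   0.   23.9   2.4] open 0.238 g 30.001044347168317 F [-0.4  0.5  5.2]
d [-0.0478  0.1768 -0.0967] w [ 0.05 -0.    0.02] rows 5.0 0.0
```

Call:
{"api": "play_rows", "payload": {"motion": [[[0,0,-0.025,0,0,0],[0,0,-0.055,0,0,0],[-0.004,0.015,-0.08,0,0,0],[-0.012,0.045,-0.096,0,0,0],[-0.021,0.079,-0.096,0,0,0],[-0.031,0.113,-0.096,0,0,0],[-0.04,0.146,-0.096,0,0,0],[-0.045,0.167,-0.096,0,0,0]]]}}

```text
time_s: 24.58
position: [0.6021, -0.0259, 0.1291]
tcp_rot: [[0.181, 0.983, 0.004], [0.983, -0.181, -0.001], [-0.0, 0.004, -1.0]]
force: [-0.1, 0.3, -0.4]
opening: 0.235
grasp_force: 30.0
```

Call:
{"api": "play_rows", "payload": {"motion": [[[-0.003,0.01,0,0,0,0],[-0.003,0.01,0.02,0,0,0],[-0.003,0.01,0.045,0,0,0],[-0.003,0.01,0.065,0,0,0],[-0.003,0.01,0.075,0,0,0],[-0.003,0.01,0.08,0,0,0],[-0.003,0.01,0.083,0,0,0],[-0.003,0.01,0.083,0,0,0]]]}}

```text
time_s: 25.25
position: [0.6077, -0.0284, 0.0457]
tcp_rot: [[0.18, 0.984, -0.0], [0.984, -0.18, 0.0], [0.0, -0.0, -1.0]]
force: [1.3, 0.0, -0.0]
opening: 0.236
grasp_force: 30.0
```

```bash
python3 go.py 0.608 -0.0285 0.039 -10.4
```

```text
t 25.25 pos [ 0.6077 -0.0284  0.0457] j [-13.2  44.2  92.1   0.   43.8  -2.8] open 0.236 g 30.00010250899777 F [ 1.3  0.  -0. ]
d [-0.      0.0003  0.0067] w [-0.03 -0.    0.04] rows 0.2 0.0
```

Call:
{"api": "play_rows", "payload": {"motion": [[[0,0,0.002,0,0,0],[0,0,0.004,0,0,0],[0,0,0.005,0,0,0],[0,0,0.005,0,0,0]]]}}

```text
time_s: 25.58
position: [0.6081, -0.0287, 0.0412]
tcp_rot: [[0.18, 0.984, 0.001], [0.984, -0.18, -0.0], [0.0, 0.001, -1.0]]
force: [0.7, 0.6, 0.8]
opening: 0.239
grasp_force: 30.0
```

Call:
{"api": "play_rows", "payload": {"motion": [[[0,0,0.001,0,0,0],[0,0,0.001,0,0,0]]]}}

```text
time_s: 25.75
position: [0.608, -0.0287, 0.0399]
tcp_rot: [[0.18, 0.984, 0.0], [0.984, -0.18, -0.0], [-0.0, 0.0, -1.0]]
force: [-0.5, 0.1, -1.0]
opening: 0.235
grasp_force: 30.0
```

Call:
{"api": "play_rows", "payload": {"motion": [[[0,0,0.001,0,0,0],[0,0,0.001,0,0,0]]]}}

```text
time_s: 25.92
position: [0.6081, -0.0287, 0.0392]
tcp_rot: [[0.18, 0.984, 0.0], [0.984, -0.18, -0.0], [-0.0, 0.0, -1.0]]
force: [-0.1, 0.2, 2.2]
opening: 0.237
grasp_force: 30.0
```

Contact felt: release, lift clear and check.

Call:
{"api": "play_rows", "payload": {"motion": [[[0,0,0,0,0,0],[0,0,0,0,0,0],[0,0,0,0,0,0],[0,0,0,0,0,0],[0,0,0,0,0,0]]], "fingers": 0.05}}

```text
time_s: 26.33
position: [0.6078, -0.0286, 0.0386]
tcp_rot: [[0.18, 0.984, -0.0], [0.984, -0.18, 0.0], [0.0, -0.0, -1.0]]
force: [-0.1, -1.0, -0.0]
opening: 0.522
grasp_force: 0.0
```

Call:
{"api": "play_rows", "payload": {"motion": [[[0,0,-0.015,0,0,0],[0,0,-0.045,0,0,0],[0,0,-0.08,0,0,0],[0,0,-0.12,0,0,0],[0,0,-0.16,0,0,0],[0,-0.03,-0.18,0,0,0],[0,-0.07,-0.18,0,0,0],[0,-0.1,-0.18,0,0,0]]]}}

```text
time_s: 27.0
position: [0.5081, -0.0103, 0.2204]
tcp_rot: [[0.18, 0.984, 0.002], [0.984, -0.18, -0.001], [-0.0, 0.002, -1.0]]
force: [-1.2, -0.1, -1.0]
opening: 0.576
grasp_force: 0.0
```

Run:
```python
from h import *
c=snap('scene'); d=snap('side'); 
a=cv2.resize(c['frame'][150:470,90:430],None,fx=1.15,fy=1.5); b=cv2.resize(d['frame'][130:370,130:430],None,fx=1.3,fy=2)
cv2.imwrite('pics/end.png',np.hstack([a,b])[:,:,::-1]); print(a.shape,b.shape)
for cam,c in(('scene',c),('side',d)):
  for n in('lid_a','wax_tin'):
    for o in finder.outline_of(cam,n):
        m=np.array(o['pixels']); print(cam,n,round(o['confidence'],2),cen(m),fit(c,n,m,back(c,cen(m),.02),.006 if n=='lid_a' else 0))
```

```text
(480, 391, 3) (480, 390, 3)
scene lid_a 0.98 (np.float64(270.3684863523573), np.float64(286.01240694789084)) (array([0.60535629, 0.04667278]), np.float64(0.8985507246376812))
scene lid_a 0.76 (np.float64(450.38496376811594), np.float64(350.27264492753625)) (array([0.46584413, 0.3350189 ]), np.float64(0.8734177215189873))
scene lid_a 0.75 (np.float64(417.3836276083467), np.float64(254.46227929373995)) (array([0.34124749, 0.16488382]), np.float64(0.8640776699029126))
scene lid_a 0.59 (np.float64(245.2595204513399), np.float64(262.4273624823695)) (array([ 0.60743607, -0.0299946 ]), np.float64(0.9066496163682864))
scene wax_tin 0.71 (np.float64(304.7435508345979), np.float64(215.23065250379364)) (array([ 0.43518789, -0.06322574]), np.float64(0.835234474017744))
side lid_a 0.98 (np.float64(286.72903225806454), np.float64(370.6698924731183)) (array([0.45925104, 0.33993751]), np.float64(0.9090909090909091))
side lid_a 0.87 (np.float64(378.1053412462908), np.float64(314.94362017804156)) (array([0.33332669, 0.1708785 ]), np.float64(0.8629961587708067))
side lid_a 0.7 (np.float64(271.1136363636364), np.float64(230.04090909090908)) (array([ 0.60587171, -0.02540351]), np.float64(0.8543689320388349))
side lid_a 0.65 (np.float64(261.21294363256783), np.float64(250.44885177453028)) (array([0.60348217, 0.04745494]), np.float64(0.8447971781305115))
side wax_tin 0.83 (np.float64(350.94043887147336), np.float64(233.06112852664577)) (array([ 0.4346393 , -0.06129196]), np.float64(0.8763736263736264))
```

View pics/end.png

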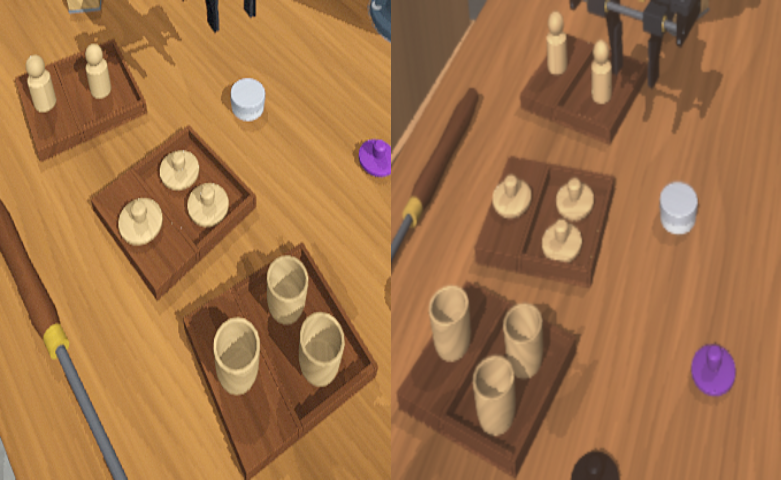

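Both views show the doll, both lids and both cups standing flat in their bays: in the left half the doll is at (97,70), the lids at (179,170) and (208,205), and the cups at (287,288) and (321,348). The tin is where it was and the arm is clear.

```bash
python3 -c "
from rig import bot
print(bot.hand_in())"
```

```text
the job is handed in; nothing more can be done
None
```

All five pieces stand upright in the bays with the matching samples, the wax tin has not moved, and the job was handed in at about 27 s; no verdict came back.

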